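# Load a sherd into the bench analyser

## Task

Lay the flat sherd inside the low rim of the analyser's sample slide, then push the slide in under the measuring head until it is fully home against the back stop, with the stop's interlock pin pressed in, and let go. The sherd must pass under the head without touching it, the slide must meet its stop gently and not be rammed, and the curved sherd and the sample jar are to be left alone.

Things in the scene. Friction and masses are not known exactly. Their poses are not given: they have to be found in the camera images.
- analyser: the fixed bench analyser: grey base 120 mm wide with a straight track, bridged by a white head. Origin on the table under the middle of the head; +x along the track, the way the slide is pushed in; z up. Base from x = -217 to +85 mm; track surface 12 mm above the table; two guide rails, inner faces at y = +-43.5 mm, outer at +-51.5 mm, tops 18 mm above the table
- head_mouth (a point): middle of the lower edge of the head's near face, where the slide goes in under it, 35 mm before the middle of the head. The head is a white gantry 70 mm long along the track and 122 mm wide; its underside is 33 mm and its top 77 mm above the table, with a round turret up to 105 mm. Axes as the analyser's
- roller_spot (a point): where the sprung side roller in the right-hand rail (y < 0) touches the slide, under the head, 15 mm before the head's middle. It holds the slide against the other rail: a bump of 1 to 3 N (up to 10 N if pushed askew) when the slide's front edge meets it, about 45 to 80 mm short of home, and drag from there on; this is not the stop
- home_middle (a point): point on the track's centre line under the middle of the head, at the height of the well floor. The middle of the well is home within 16 mm before or behind it: the back stop behind the head is clamped where the last user set it. Its place is not measured and must be felt. Axes as the analyser's
- carrier: the sample slide: loose aluminium plate 5 mm thick, about 0.3 kg, lying in the track, drawn out towards -x. Origin on its underside below the middle of the well, axes as the analyser's. Front part 84 mm wide, front edge at x = +48 mm; a tongue 46 mm wide runs back to x = -150 mm and carries the push tab. It slides with 1 to 5 N (more if pushed askew) and stays where it is left; over 15 N on the stop is ramming
- well (a point): middle of the floor of the slide's square well, 17 mm above the table, axes as the slide's. The well is 72 x 72 mm inside, with a rim 4 mm wide and 3 mm high round it. It starts 110 to 130 mm short of the middle of the head, in the open
- push_tab (a point): middle of the upright black push tab on the slide's tongue, 135 mm behind the middle of the well (axes as the slide's): 8 mm thick along x, 36 mm wide along y, its top 51 mm and its middle 34 mm above the table. The tab stays about 100 mm outside the head when the slide is home
- interlock_pin (a joint): the brass sprung pin in the face of the back stop, in m: 0 = out (it stands 5 mm proud of the stop), about 0.005 = pressed flush, when the slide's front edge meets the stop itself. Pressing it takes under 1 N; the slide's own friction holds it in. Fully home counts from 0.0034
- flat_sherd: the flat pottery sherd, 51 x 56 mm and 12 mm thick, with five straightish edges, about 30 g, lying free on the table to the robot's left of the analyser; its place changes with that of the curved sherd. Origin at the middle of its underside
- flat_sherd_center (a point): centre of the flat sherd, 6 mm above its underside, z up
- curved_sherd_center (a point): centre of the strongly curved sherd, 46 x 82 x 26 mm, half-way up, a bystander lying near the flat one
- sample_jar_center (a point): centre of the sample jar with screw cap, 45 mm across and 64 mm high, half-way up, a bystander standing to the right of the analyser
There are look-alikes about, which are no part of the job. Leave any green or yellow look-alike of the flat_sherd alone.

How it is judged:
On the way, in this order (a step that is already met when the one before it is completed fails the run):
1. the flat sherd lies flat in the well of the slide, released, with the slide still drawn out (x of flat_sherd_center in the frame of well between -0.014 and 0.014 m and y of flat_sherd_center in the frame of well between -0.014 and 0.014 m and z of flat_sherd_center in the frame of well between 0.002 and 0.0095 m and angle between flat_sherd_center's own z axis and vertical below 0.12 rad and x of well in the frame of analyser below -0.07 m and contact force between the fingers and flat_sherd below 0.05 N), for 0.2 s.
2. the slide has pressed the interlock pin in (value of joint interlock_pin above 0.0034 m), for 0.2 s.
At the end, for the whole second after the job is handed in: the flat sherd lies flat in the well (centre within 14 mm of the well's middle each way, tilt under 0.12 rad), the slide lies in its track (within 4 mm sideways, 0.06 rad) with the interlock pin pressed in by more than 3.4 mm, both at rest and released (x of flat_sherd_center in the frame of well between -0.014 and 0.014 m and y of flat_sherd_center in the frame of well between -0.014 and 0.014 m and z of flat_sherd_center in the frame of well between 0.002 and 0.0095 m and angle between flat_sherd_center's own z axis and vertical below 0.12 rad and y of carrier in the frame of analyser between -0.004 and 0.004 m and z of carrier in the frame of analyser between 0.009 and 0.015 m and angle between the x axis of carrier and the x axis of analyser, either way round below 0.06 rad and contact force between the arm and carrier below 0.05 N and contact force between the fingers and flat_sherd below 0.05 N and value of joint interlock_pin above 0.0034 m and linear speed of each of carrier, flat_sherd below 0.01 m/s); the robot touches nothing.
It fails at once if the slide is rammed: more than 15 N between it and the back stop (contact force between carrier and back_stop above 15 N).
It fails at once if the sherd strikes the head or any part of the analyser with more than 1 N (contact force between flat_sherd and analyser above 1 N).
It fails at once if the robot pushes against the analyser itself with more than 15 N (contact force between the arm and analyser above 15 N).
It fails at once if the curved sherd is moved by more than 20 mm (distance of curved_sherd_center from where it was at the start of the episode above 0.02 m).
It fails at once if the sample jar is moved by more than 20 mm (distance of sample_jar_center from where it was at the start of the episode above 0.02 m).
It also fails if it takes over 64 s, if anything falls off the work surface, if the arm or the gripper's body presses on something with over 40 N, if the wrist force passes 120 N, or if a joint passes its speed limit or range.

## Robot

A 6-joint arm with a two-finger parallel gripper is mounted at the origin on the work surface; the furniture and walls round the work are solid. World frame = base frame: x ahead of the robot, y to its left, z up, the work surface at z = 0. Lengths are in m, angles in rad, forces in N, time in s.
With the tool pointing down it reaches from about 0.35 to 0.875 m from the base axis. Payload 4.2 kg.
Tool frame: the origin (TCP) lies at the very end of the fingers, on their centre line; the grasp point (between the pads) lies 19 mm behind it; y points along the fingers, z is the direction in which the jaws open and shut, and the axes are right-handed (so a half turn about y gives the same grasp; the last joint's range is limited). The gripper opens to 87 mm and grips with 3 to 60 N. Pads are 19 mm wide; open, the fingers measure 117 mm over their backs; the gripper's body (75 mm by 190 mm) begins 51 mm behind the grasp point.
Start: joints at [0.259, 0.385, 0.008, 0, -1.194, -0.259], TCP at [0.625, 0, 0.223] pointing down, gripper open.
Joint ranges: [-3.14, 3.14], [-1.21, 2.06], [-1.07, 1.41], [-3.16, 2.05], [-2.99, -0.16], [-3.1, 3.1]. Speed limits (rad/s): [2.79, 2.79, 3.14, 3.14, 3.14, 3.14].

## Interface

Orientations are given as a unit quaternion [w, x, y, z].
In Python, from workcell import telemetry, vision, env gives the robot as it stands.
- The arm moves only by the shell command python3 -m creep 'ROWS' [FORCE]. ROWS is JSON, a list of rows, each an object with "grip": the opening in per cent of the stroke, from 0 (shut) to 100 (fully open); "offset": the shift along the tool's x, y, z in mm, a list of three; "turn": the turn about the tool's y in rad. A call has 1 to 8 rows; each row shifts and turns the pose as measured when the row begins, along the tool's axes as they then stand; what a row does not reach is not made up. A row lasts 1/8 s, in which the tool goes at most 62.5 mm and 10.7 degrees, less where a joint would pass 70% of its speed; a pose out of reach is approached as far as the arm can. A call with a gripper value outside its range is refused whole. The fingers move at their own pace and stop on an object; FORCE is the grip in N (left out, the last holds). Time passes only in rows, so rows that do not move let the fingers close. It gives the time, the measured TCP pose, the force and the opening at its end, in the units of the state.
- telemetry.get_obs(): the state, without advancing time (a new reading comes with each control period).
- vision.get_image(name): name is "scene" or "side" or "wrist"; returns the picture (480x640x3 uint8, blue, green, red); there is no depth.
- vision.get_calibration(name): a dict with "fov_y" (degrees; the focal length in pixels is half the picture's height over the tangent of half this angle, whatever the lens; pixels are square), "cx", "cy" (the principal point, pixels), "R" (3x3) and "t" (3): a world point X has camera coordinates R X + t. Camera axes: x right, y down, z forward; pixel columns grow to the right and rows downward; lengths in m; the calibration is good to about 2 mm. A picture is of the moment at which its call begins: read the wrist's pose just before it. get_calibration takes no time and is no camera call; for the wrist camera it gives the pose at the moment of the call.
- env.job_done(): hands the job in, once; it reports no verdict.
The state is a dict: "clock": time; "joints": joint angles; "dq": joint speeds; "effort": joint torques, N m; "tool_pos": TCP position; "ee_rot": TCP orientation; "contact_force": force on the tool from outside, world axes, zero at the start; "wrist_torque": the same for the moment, N m; "grip_width": opening from 0.0 (shut) to 1.0 (fully open).
Only numpy, scipy, OpenCV 4.12 (cv2) and the standard library are available. Lean on these libraries where they do the work, as an engineer would, in place of code of your own. Each camera call takes 0.05 s, during which the arm holds its last target. There are 200 camera calls.

## Working session

There is one attempt and no reset: what is moved stays moved. The work goes in short steps, Python scripts to look and compute and a shell command to move; the robot and the scene stay as the last step left them, time stands still between calls to the robot, and variables do not carry over. Pictures are saved under pics/ and viewed, about 8 in all and at most 12, crops included, and the job is handed in when it is done.

```bash
ls; mkdir -p pics; python3 - <<'E'
from workcell import telemetry, vision
import cv2
print(telemetry.get_obs())
for n in ("scene","side","wrist"):
    c=vision.get_calibration(n); print(n,c)
    cv2.imwrite(f"pics/{n}0.png",vision.get_image(n))
E
```

```text
pics
{'clock': 0.0, 'joints': array([ 2.58600459e-01,  3.85576027e-01,  6.63880933e-03, -5.07069430e-04,
       -1.19398591e+00, -2.58593002e-01]), 'dq': array([ 0.00129701, -0.00092792,  0.00055986,  0.00060459, -0.00088871,
        0.00110418]), 'effort': array([ 5.69075401e-04, -3.90661991e+01,  1.87403029e+01,  4.22001421e+00,
        1.09914420e-02, -1.81494070e-04]), 'tool_pos': array([6.24406230e-01, 2.33217325e-05, 2.21451725e-01]), 'ee_rot': array([ 0.5005667 , -0.49952252, -0.49938858,  0.50052101]), 'contact_force': array([-0.65587202,  0.60122956, -0.72761642]), 'wrist_torque': array([0.01596099, 0.02469112, 0.00877508]), 'grip_width': 1.0002225874401733}
scene {'fov_y': 45.33556763686541, 'cx': 311.4480720181437, 'cy': 240.34689081312425, 'R': array([[-0.87247961, -0.488295  ,  0.01863672],
       [-0.27247093,  0.45447987, -0.84806111],
       [ 0.40563398, -0.74499399, -0.52957061]]), 't': array([0.49843857, 0.18870936, 0.97297726])}
side {'fov_y': 50.42879348955756, 'cx': 319.5892901998166, 'cy': 245.6305252934479, 'R': array([[ 0.91586982, -0.40065101, -0.0257145 ],
       [-0.20227592, -0.40517001, -0.89158383],
       [ 0.34679522,  0.82177614, -0.45212503]]), 't': array([-0.48835014,  0.15259594,  1.02161634])}
wrist {'fov_y': 61.9606494109601, 'cx': 321.65387526550586, 'cy': 243.48993279266685, 'R': array([[-9.99998552e-01,  4.79092010e-04,  1.63305809e-03],
       [ 9.43305261e-04,  9.54706704e-01,  2.97547004e-01],
       [-1.41653911e-03,  2.97548113e-01, -9.54705773e-01]]), 't': array([ 0.62459415, -0.03669198,  0.39184111])}
```

View pics/scene0.png

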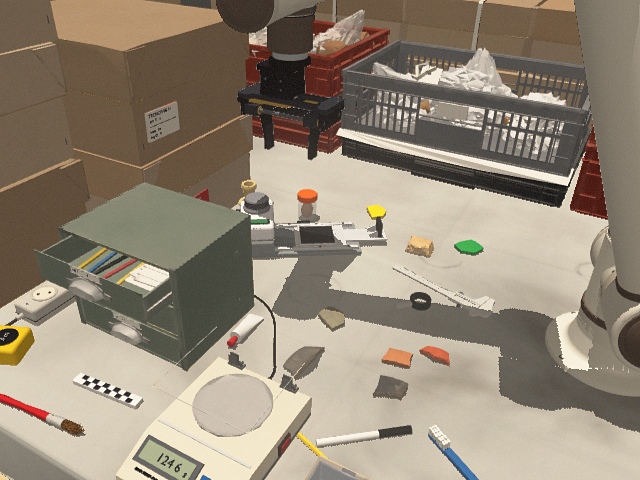

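View pics/side0.png

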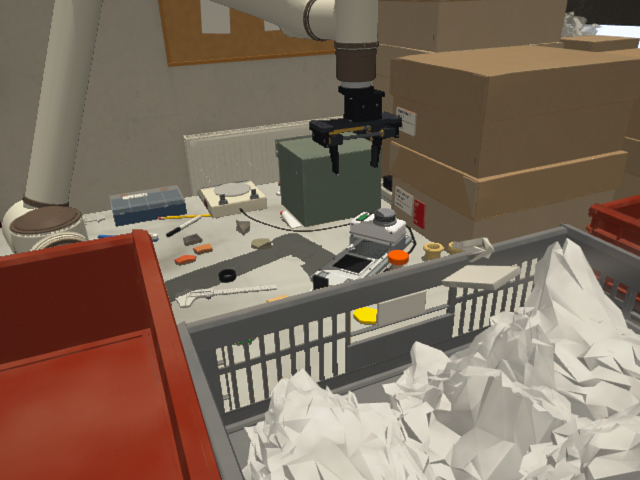

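```bash
cat > h.py <<'E'
import numpy as np, cv2
from workcell import telemetry, vision
def ray(c,uv,z):
    f=240/np.tan(np.radians(c['fov_y']/2)); R=np.array(c['R']); o=-R.T@np.array(c['t'])
    d=R.T@np.array([(uv[0]-c['cx'])/f,(uv[1]-c['cy'])/f,1]); return o+d*(z-o[2])/d[2]
def proj(c,X):
    f=240/np.tan(np.radians(c['fov_y']/2)); p=np.array(c['R'])@X+c['t']; return np.array([f*p[0]/p[2]+c['cx'],f*p[1]/p[2]+c['cy']])
E
python3 - <<'E'
from h import *
c=vision.get_calibration('scene')
for n,uv,z in [('beige',(332,318),.006),('brown',(304,358),.01),('orange',(397,357),.006),('red',(434,354),.006),('grey',(390,387),.006),('tan',(420,245),.01),('tab',(380,224),.04),('well',(318,237),.017),('jar cap',(307,195),.06)]: print(n,ray(c,uv,z).round(3))
im=cv2.imread('pics/scene0.png'); cv2.imwrite('pics/crop1.png',cv2.resize(im[170:410,220:520],(800,640),interpolation=cv2.INTER_CUBIC)[:600])
E
```

```text
beige [0.438 0.163 0.006]
brown [0.428 0.28  0.01 ]
orange [0.3   0.197 0.006]
red [0.249 0.16  0.006]
grey [0.284 0.265 0.006]
tan [ 0.385 -0.144  0.01 ]
tab [ 0.476 -0.133  0.04 ]
well [ 0.583 -0.05   0.017]
jar cap [ 0.66  -0.135  0.06 ]
```

View pics/crop1.png

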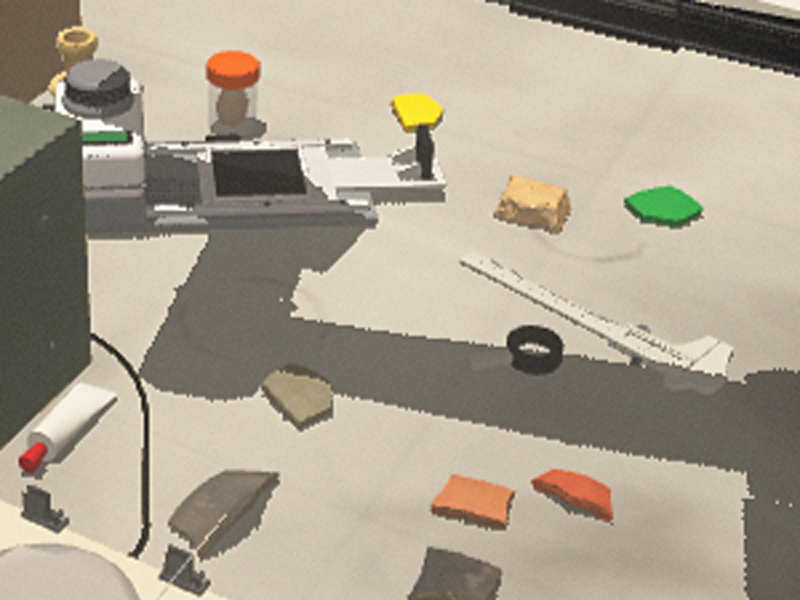

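View pics/wrist0.png

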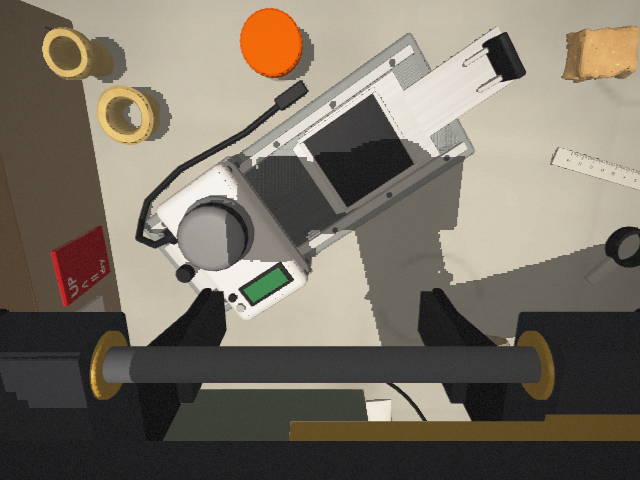

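```bash
python3 - <<'E'
from h import *
c=vision.get_calibration('scene')
for uv in [(253,300),(185,370),(80,305),(232,348)]: print(uv,ray(c,uv,0).round(3))
p=ray(c,(185,370),0)
for z in (.1,.15,.2): print(z,proj(c,np.r_[p[:2],z]).round())
w=vision.get_calibration('wrist'); im=cv2.imread('pics/wrist0.png')
g=im.max(2); m=((g<75)).astype(np.uint8); m[:90]=0;m[215:]=0; m[:,:300]=0;m[:,420:]=0
m=cv2.morphologyEx(m,cv2.MORPH_OPEN,np.ones((9,9)))
cs=max(cv2.findContours(m,0,1)[0],key=cv2.contourArea); r=cv2.minAreaRect(cs); print(r)
B=np.array([ray(w,p,.017)[:2] for p in cv2.boxPoints(r)]); print(B.round(4),B.mean(0),[np.linalg.norm(B[i]-B[i-1]) for i in range(4)],[np.arctan2(*(B[i]-B[i-1])[::-1]) for i in range(4)])
T=ray(w,(505,57),.051);print('tab',T, 'dir',np.arctan2(*(B.mean(0)-T[:2])[::-1]),np.linalg.norm(B.mean(0)-T[:2]))
# sherd in scene
s=cv2.imread('pics/scene0.png'); hsv=cv2.cvtColor(s,cv2.COLOR_BGR2HSV); print(hsv[318,332],hsv[340,340],hsv[310,300],hsv[300,310])
E
```

```text
(253, 300) [0.593 0.186 0.   ]
(185, 370) [0.584 0.391 0.   ]
(80, 305) [0.856 0.359 0.   ]
(232, 348) [0.55  0.312 0.   ]
0.1 [179. 322.]
0.15 [175. 295.]
0.2 [171. 267.]
((359.0457763671875, 150.97015380859375), (81.13897705078125, 82.92344665527344), 56.88865280151367)
[[ 0.6421 -0.0643]
 [ 0.5817 -0.1021]
 [ 0.5394 -0.0443]
 [ 0.6015 -0.0026]] [ 0.5911793  -0.05331401] [np.float64(0.07379886594650052), np.float64(0.07127975491667696), np.float64(0.07153402617520498), np.float64(0.0748273009030025)] [np.float64(-0.9889375799902258), np.float64(-2.582593685275409), np.float64(2.2024794500774365), np.float64(0.5915387124648583)]
tab [ 0.4849507  -0.12687023  0.051     ] dir 0.605629582275676 0.12920925737873995
[ 20  69 170] [ 22  38 210] [ 23  27 112] [ 22  34 111]
```

```bash
python3 -m creep '[{"grip":100,"offset":[50,0,37],"turn":0},{"grip":100,"offset":[50,0,37],"turn":0},{"grip":100,"offset":[50,0,37],"turn":0},{"grip":100,"offset":[50,0,37],"turn":0},{"grip":100,"offset":[50,0,37],"turn":0},{"grip":100,"offset":[0,0,0],"turn":0}]'; python3 - <<'E'
from h import *
print(telemetry.get_obs()['tool_pos'],telemetry.get_obs()['contact_force'])
cv2.imwrite('pics/wrist1.png',vision.get_image('wrist'))
E
```

```text
clock: 0.9
tool_pos: [0.4367, 0.2537, 0.2193]
ee_rot: [0.502, -0.5, -0.498, 0.501]
contact_force: [0.4, -1.5, 0.3]
grip_width: 1.001
[0.43672945 0.25369235 0.2193125 ] [ 0.40490518 -1.47441935  0.25455838]
```

View pics/wrist1.png

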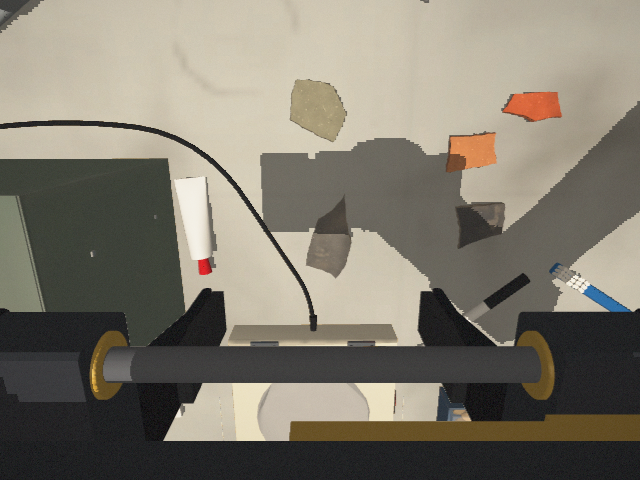

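Wrist view: the five-edged beige flat sherd is at about (318,110), curved one at (332,240), cabinet left. Now measure the sherd outline.

```bash
python3 - <<'E'
from h import *
c=vision.get_calibration('wrist'); s=cv2.imread('pics/wrist1.png'); hsv=cv2.cvtColor(s,cv2.COLOR_BGR2HSV)
print(hsv[110,318],hsv[60,318],hsv[110,400])
roi=np.zeros(s.shape[:2],np.uint8); roi[65:150,275:360]=1
m=((hsv[...,1]>55)&(roi>0)).astype(np.uint8); m=cv2.morphologyEx(m,cv2.MORPH_OPEN,np.ones((3,3)))
k=max(cv2.findContours(m,0,1)[0],key=cv2.contourArea); print(cv2.contourArea(k))
P=np.array([ray(c,p[0],.012)[:2] for p in k]); 
h=cv2.convexHull(P.astype(np.float32)*1000)[:,0]; M=cv2.moments(h); print('centroid',M['m10']/M['m00'],M['m01']/M['m00'],'bbox c',(h.max(0)+h.min(0))/2,'rect',cv2.minAreaRect(h))
print('poly',cv2.approxPolyDP(h[:,None],3,True)[:,0].round(0).tolist())
for a in range(0,180,10):
    d=np.array([np.cos(np.radians(a)),np.sin(np.radians(a))]);q=h@d;print(a,round(np.ptp(q),1),round((q.max()+q.min())/2,1),end=' | ')
t=telemetry.get_obs()['tool_pos']; print(t)
E
```

```text
[ 21  71 165] [ 22  31 209] [ 23  34 203]
2396.0
centroid 440.75239154724545 161.91644547836964 bbox c [440.47995 163.80089] rect ((440.7425842285156, 160.65646362304688), (43.306671142578125, 51.4002799987793), 67.17387390136719)
poly [[459.0, 138.0], [465.0, 170.0], [427.0, 189.0], [416.0, 167.0], [425.0, 147.0], [432.0, 141.0]]
0 48.5 440.5 | 10 48.9 462.8 | 20 47.8 471.1 | 30 46.2 464.5 | 40 45.9 442.5 | 50 44.6 407.0 | 60 42.7 359.2 | 70 44.3 302.3 | 80 47.2 237.2 | 90 51.0 163.8 | 100 55.8 84.4 | 110 58.9 2.5 | 120 60.2 -79.5 | 130 59.6 -159.1 | 140 57.4 -233.9 | 150 53.8 -301.5 | 160 50.5 -359.0 | 170 49.4 -405.6 | [0.4376043  0.25246691 0.21922431]
```

```bash
python3 -m creep '[{"grip":80,"offset":[-46,0,-1.5],"turn":0},{"grip":80,"offset":[-46,0,-1.5],"turn":0},{"grip":80,"offset":[0,20,0],"turn":-0.18},{"grip":80,"offset":[0,20,0],"turn":-0.18},{"grip":80,"offset":[0,20,0],"turn":-0.18},{"grip":80,"offset":[0,20,0],"turn":-0.18},{"grip":80,"offset":[0,20,0],"turn":-0.18},{"grip":80,"offset":[0,20,0],"turn":-0.18}]'; cat >> h.py <<'E'
from scipy.spatial.transform import Rotation as Ro
def st(goal=None,jaw=None):
    o=telemetry.get_obs(); q=o['ee_rot']; R=Ro.from_quat([q[1],q[2],q[3],q[0]]).as_matrix()
    print('t',round(o['clock'],2),'pos',o['tool_pos'].round(4),'jaw deg',np.degrees(np.arctan2(R[1,2],R[0,2])).round(1),'down',R[:,1].round(3),'F',o['contact_force'].round(1),'w',round(o['grip_width']*87,1),'j6',o['joints'][5].round(2))
    if goal is not None: print('tool mm',(R.T@(np.array(goal)-o['tool_pos'])*1000).round(1))
    return o,R
E
python3 -c "
from h import *
st([.4407,.161,.006])"
```

```text
clock: 1.95
tool_pos: [0.4446, 0.1487, 0.0965]
ee_rot: [0.167, -0.166, -0.687, 0.688]
contact_force: [0.1, 0.1, 0.1]
grip_width: 0.799
t 1.95 pos [0.4446 0.1487 0.0965] jaw deg -117.3 down [-0.002 -0.001 -1.   ] F [0.1 0.1 0.1] w 69.5 j6 0.42
tool mm [ 9.  90.4 -9.3]
```

```bash
python3 -m creep '[{"grip":80,"offset":[9,25,-9],"turn":-0.04},{"grip":80,"offset":[0,25,0],"turn":0},{"grip":80,"offset":[0,10,0],"turn":0},{"grip":80,"offset":[0,0,0],"turn":0}]'; python3 -c "
from h import *
st([.4407,.161,.006])
cv2.imwrite('pics/wrist2.png',vision.get_image('wrist')[150:480])"
```

```text
clock: 2.45
tool_pos: [0.4422, 0.1561, 0.0333]
ee_rot: [0.156, -0.154, -0.688, 0.692]
contact_force: [-0.2, 1.2, 0.8]
grip_width: 0.799
t 2.45 pos [0.4422 0.1561 0.0333] jaw deg -115.3 down [-0.004 -0.004 -1.   ] F [-0.2  1.2  0.8] w 69.5 j6 0.44
tool mm [ 3.4 27.2 -4. ]
```

View pics/wrist2.png

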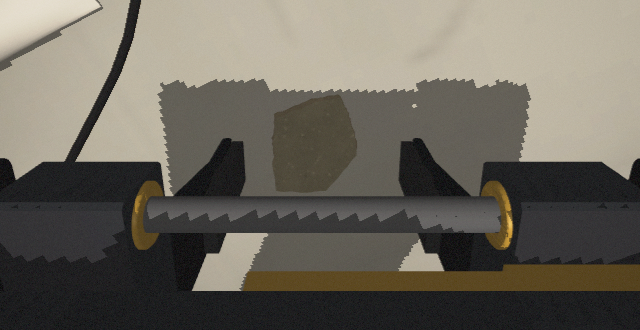

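Sherd lies between the open fingers at (315, 145 of crop), a few px left of the middle. Descend and grip.

```bash
python3 -m creep '[{"grip":80,"offset":[4,14,-4],"turn":0},{"grip":80,"offset":[0,11,0],"turn":0},{"grip":80,"offset":[0,2,0],"turn":0},{"grip":80,"offset":[0,1,0],"turn":0}]'; python3 -c "
from h import *
st([.4407,.161,.0045])"
```

```text
clock: 3.0
tool_pos: [0.4416, 0.1627, 0.0055]
ee_rot: [0.155, -0.155, -0.69, 0.69]
contact_force: [-0.4, -0.5, 0.3]
grip_width: 0.799
t 3.0 pos [0.4416 0.1627 0.0055] jaw deg -115.3 down [-0.    -0.001 -1.   ] F [-0.4 -0.5  0.3] w 69.5 j6 0.43
tool mm [0.1 1.  1.9]
```

```bash
python3 -m creep '[{"grip":80,"offset":[0,1,1],"turn":0},{"grip":45,"offset":[0,0,0],"turn":0},{"grip":45,"offset":[0,0,0],"turn":0},{"grip":30,"offset":[0,0,0],"turn":0},{"grip":30,"offset":[0,0,0],"turn":0},{"grip":30,"offset":[0,0,0],"turn":0},{"grip":30,"offset":[0,0,0],"turn":0}]' 10; python3 -c "
from h import *
st([.591,-.053,.1])"
```

```text
clock: 3.88
tool_pos: [0.4415, 0.162, 0.0051]
ee_rot: [-0.155, 0.155, 0.69, -0.69]
contact_force: [-0.2, 0.5, 0.3]
grip_width: 0.482
t 3.88 pos [0.4415 0.162  0.0051] jaw deg -115.3 down [ 0.001  0.    -1.   ] F [-0.2  0.5  0.3] w 41.9 j6 0.43
tool mm [-227.1  -94.8  130.5]
```

```bash
python3 -m creep '[{"grip":30,"offset":[0,-20,0],"turn":0},{"grip":30,"offset":[0,-50,0],"turn":0},{"grip":30,"offset":[-20,-25,10],"turn":-0.17},{"grip":30,"offset":[0,0,0],"turn":-0.17},{"grip":30,"offset":[0,0,0],"turn":-0.17},{"grip":30,"offset":[0,0,0],"turn":-0.17},{"grip":30,"offset":[0,0,0],"turn":-0.17},{"grip":30,"offset":[0,0,0],"turn":-0.17}]'; python3 -c "
from h import *
st([.591,-.053,.1])
cv2.imwrite('pics/wrist3.png',vision.get_image('wrist')[150:480])"
```

```text
clock: 4.88
tool_pos: [0.4551, 0.1434, 0.1032]
ee_rot: [-0.213, 0.213, -0.674, 0.675]
contact_force: [0.5, -0.3, 0.1]
grip_width: 0.485
t 4.88 pos [0.4551 0.1434 0.1032] jaw deg -55.0 down [ 0.    -0.001 -1.   ] F [ 0.5 -0.3  0.1] w 42.2 j6 1.53
tool mm [  1.5   3.3 238.8]
```

View pics/wrist3.png

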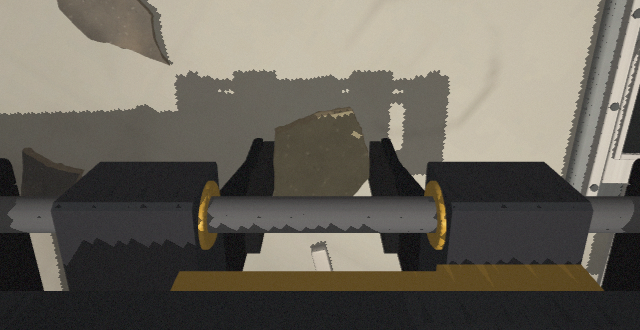

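```bash
python3 -m creep '[{"grip":30,"offset":[0,0,50],"turn":0},{"grip":30,"offset":[0,0,55],"turn":0},{"grip":30,"offset":[0,0,55],"turn":0},{"grip":30,"offset":[0,0,50],"turn":0},{"grip":30,"offset":[0,0,15],"turn":0},{"grip":30,"offset":[0,0,0],"turn":0}]'; python3 -c "
from h import *
st([.591,-.053,.1])"
```

```text
clock: 5.68
tool_pos: [0.5882, -0.0446, 0.1025]
ee_rot: [0.211, -0.211, 0.675, -0.675]
contact_force: [-0.2, 0.3, -0.7]
grip_width: 0.481
t 5.67 pos [ 0.5882 -0.0446  0.1025] jaw deg -55.3 down [-0.  0. -1.] F [-0.2  0.3 -0.7] w 41.9 j6 1.98
tool mm [2.5 2.5 8.5]
```

```bash
python3 -m creep '[{"grip":30,"offset":[2.5,25,8.5],"turn":0},{"grip":30,"offset":[0,22,0],"turn":0},{"grip":30,"offset":[0,0,0],"turn":0}]'; python3 -c "
from h import *
o,R=st([.591,-.053,.022])
w=vision.get_calibration('wrist')
im=vision.get_image('wrist')
ex=R[:,0]; 
u=np.array([np.cos(.6),np.sin(.6),0]); v=np.array([-u[1],u[0],0]); W=np.array([.591,-.053,.017])
for a,b in ((36,36),(36,-36),(-36,-36),(-36,36)):
    p=proj(w,W+u*a/1e3+v*b/1e3).round().astype(int); print(p); cv2.circle(im,tuple(map(int,p)),3,(0,0,255),1)
cv2.imwrite('pics/wrist4.png',im)"
```

```text
clock: 6.05
tool_pos: [0.589, -0.0497, 0.0551]
ee_rot: [0.211, -0.211, 0.675, -0.674]
contact_force: [-0.4, 0.3, -0.7]
grip_width: 0.481
t 6.05 pos [ 0.589  -0.0497  0.0551] jaw deg -55.2 down [-0.001  0.001 -1.   ] F [-0.4  0.3 -0.7] w 41.8 j6 1.99
tool mm [ 0.2 33.1  3.9]
[260 214]
[400 215]
[391 339]
[265 338]
```

View pics/wrist4.png

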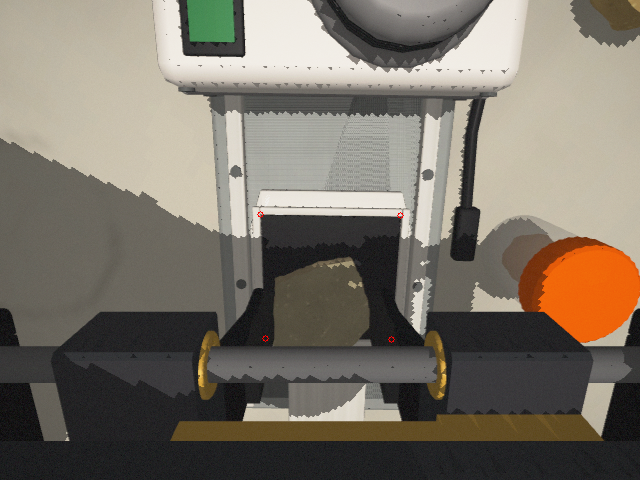

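Predicted well corners match the picture (front corners at (260,214), (400,215)); sherd is at (320,300). Lower it in.

```bash
python3 -c "
from h import *
o,R=st(); w=vision.get_calibration('wrist')
for uv in ((350,258),(275,310),(369,310)): print((R.T@(ray(w,uv,.062)-o['tool_pos'])*1000).round(1))"
python3 -m creep '[{"grip":30,"offset":[0,14,4],"turn":0},{"grip":30,"offset":[0,12,0],"turn":0},{"grip":30,"offset":[0,3,0],"turn":0},{"grip":30,"offset":[0,0,0],"turn":0}]'; python3 -c "
from h import *
st([.591,-.053,.0225])"
```

```text
t 6.1 pos [ 0.5899 -0.0496  0.0563] jaw deg -55.2 down [ 0.002  0.001 -1.   ] F [ 0.6  0.  -0.2] w 42.2 j6 1.99
[-27.4  -5.7  11.8]
[ -3.6  -5.7 -20.1]
[-3.6 -5.7 20.5]
clock: 6.6
tool_pos: [0.5934, -0.0516, 0.0276]
ee_rot: [-0.214, 0.21, -0.674, 0.675]
contact_force: [-0.4, -0.1, -0.3]
grip_width: 0.484
t 6.6 pos [ 0.5934 -0.0516  0.0276] jaw deg -55.1 down [ 0.005  0.001 -1.   ] F [-0.4 -0.1 -0.3] w 42.1 j6 2.0
tool mm [ 2.8  5.  -0.2]
```

```bash
python3 -m creep '[{"grip":30,"offset":[2,3,0],"turn":0},{"grip":30,"offset":[0,1.5,0],"turn":0},{"grip":30,"offset":[0,0,0],"turn":0}]'; python3 -c "
from h import *
st([.591,-.053,.0225])"
```

```text
clock: 6.98
tool_pos: [0.5921, -0.053, 0.0234]
ee_rot: [-0.214, 0.21, -0.674, 0.675]
contact_force: [0.5, -0.5, -0.7]
grip_width: 0.483
t 6.97 pos [ 0.5921 -0.053   0.0234] jaw deg -55.1 down [ 0.007  0.001 -1.   ] F [ 0.5 -0.5 -0.7] w 42.0 j6 2.0
tool mm [ 0.9  0.9 -0.6]
```

```bash
python3 -m creep '[{"grip":30,"offset":[0,1,0],"turn":0},{"grip":52,"offset":[0,0,0],"turn":0},{"grip":60,"offset":[0,0,0],"turn":0},{"grip":60,"offset":[0,0,0],"turn":0},{"grip":60,"offset":[0,-10,0],"turn":0},{"grip":60,"offset":[0,-40,0],"turn":0},{"grip":60,"offset":[0,-40,0],"turn":0},{"grip":60,"offset":[0,-10,0],"turn":0}]'; python3 -c "
from h import *
o,R=st()
cv2.imwrite('pics/wrist5.png',vision.get_image('wrist'))"
```

```text
clock: 7.98
tool_pos: [0.5916, -0.0532, 0.1265]
ee_rot: [-0.214, 0.21, -0.674, 0.675]
contact_force: [-0.3, 0.3, -0.5]
grip_width: 0.6
t 7.97 pos [ 0.5916 -0.0532  0.1265] jaw deg -55.1 down [ 0.006  0.001 -1.   ] F [-0.3  0.3 -0.5] w 52.2 j6 2.0
```

View pics/wrist5.png

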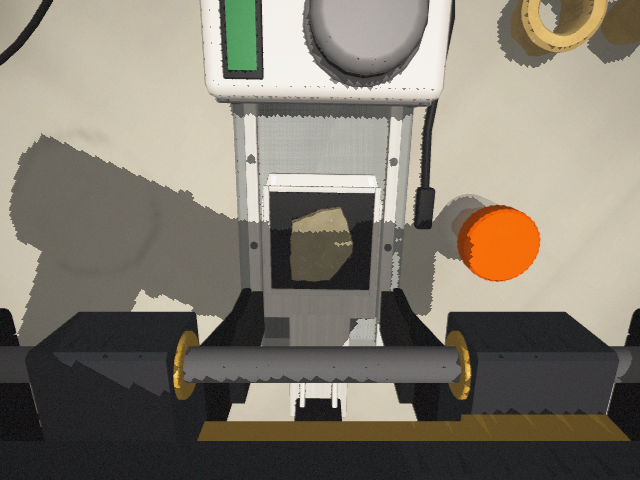

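Sherd at (320,244) sits centred in the well (x 271–378, y 190–290), released. Now go behind the push tab with the fingers shut.

```bash
python3 -m creep '[{"grip":30,"offset":[50,0,0],"turn":0},{"grip":0,"offset":[50,0,0],"turn":0},{"grip":0,"offset":[45,0,0],"turn":0},{"grip":0,"offset":[10,0,0],"turn":0},{"grip":0,"offset":[0,0,0],"turn":0}]'; python3 -c "
from h import *
o,R=st([.591-.8253*.167,-.0535-.5646*.167,.026]); print(R[:,0])
s=vision.get_calibration('scene'); 
print('yellow',ray(s,(377,212),.01))
cv2.imwrite('pics/wrist6.png',vision.get_image('wrist'))"
```

```text
clock: 8.65
tool_pos: [0.4584, -0.1435, 0.1219]
ee_rot: [0.212, -0.212, 0.675, -0.674]
contact_force: [0.7, -0.7, 0.4]
grip_width: 0.114
t 8.65 pos [ 0.4584 -0.1435  0.1219] jaw deg -55.1 down [ 0.     0.002 -1.   ] F [ 0.7 -0.7  0.4] w 9.9 j6 2.15
tool mm [ 6.9 95.9  0.6]
[-0.82004406 -0.57229916 -0.00118328]
yellow [ 0.52329787 -0.22945783  0.01      ]
```

View pics/wrist6.png

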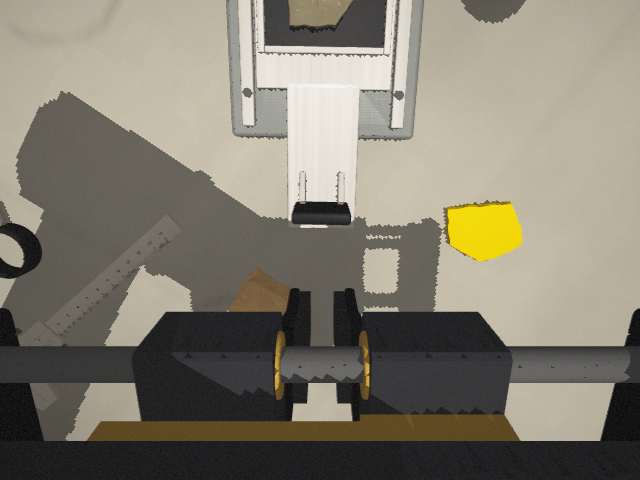

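```bash
python3 -c "
from h import *
o,R=st(); w=vision.get_calibration('wrist'); t=o['tool_pos']
for n,uv,z in (('tabL',(292,205),.051),('tabR',(350,205),.051),('tabback',(322,223),.051),('tan',(258,268),.025),('tan',(290,285),.025),('tan',(290,285),0)):
    p=ray(w,uv,z); print(n,z,p.round(4),(R.T@(p-t)*1000).round(1))
s=vision.get_calibration('scene')
for uv in ((407,243),(410,255),(430,256),(433,240)): p=ray(s,uv,0.0 if uv[1]>250 else .025); print('tan',p.round(3),(R.T@(p-t)*1000).round(1))"
```

```text
t 8.7 pos [ 0.4588 -0.1433  0.1219] jaw deg -55.1 down [ 0.     0.002 -1.   ] F [-0.1  0.2 -1. ] w 6.3 j6 2.15
tabL 0.051 [ 0.4765 -0.1094  0.051 ] [-33.8  71.  -17.5]
tabR 0.051 [ 0.4962 -0.1376  0.051 ] [-33.8  70.9  16.9]
tabback 0.051 [ 0.4776 -0.1303  0.051 ] [-22.8  70.9   0.3]
tan 0.025 [ 0.4205 -0.1161  0.025 ] [ 15.9  96.9 -44. ]
tan 0.025 [ 0.4226 -0.1413  0.025 ] [ 28.7  96.9 -22.2]
tan 0 [ 0.4126 -0.1456  0.    ] [ 39.4 121.9 -24.3]
tan [ 0.405 -0.113  0.025] [ 27.1  96.9 -55. ]
tan [ 0.394 -0.111  0.   ] [ 34.3 122.  -63.5]
tan [ 0.356 -0.129  0.   ] [ 75.8 121.9 -70.3]
tan [ 0.362 -0.153  0.025] [ 85.5  96.9 -47.2]
```

Tab is at (321,213), centred on the tool, back face 23 mm ahead; tan block clear of the fingers. Descend straight.

```bash
python3 -m creep '[{"grip":0,"offset":[0,40,0],"turn":0},{"grip":0,"offset":[0,35,0],"turn":0},{"grip":0,"offset":[0,14,0],"turn":0},{"grip":0,"offset":[0,3,0],"turn":0},{"grip":0,"offset":[0,0,0],"turn":0}]'; python3 -c "
from h import *
o,R=st([.4588,-.1433,.026])"
```

```text
clock: 9.32
tool_pos: [0.4662, -0.1404, 0.027]
ee_rot: [-0.216, 0.212, -0.674, 0.674]
contact_force: [0.2, 1.3, 0.0]
grip_width: 0.007
t 9.32 pos [ 0.4662 -0.1404  0.027 ] jaw deg -54.7 down [ 0.005  0.001 -1.   ] F [0.2 1.3 0. ] w 0.6 j6 2.15
tool mm [ 7.7  0.9 -1.9]
```

```bash
python3 -m creep '[{"grip":0,"offset":[-4,0,0],"turn":0},{"grip":0,"offset":[-5,0,0],"turn":0},{"grip":0,"offset":[-5,0,0],"turn":0},{"grip":0,"offset":[-6,0,0],"turn":0},{"grip":0,"offset":[-6,0,0],"turn":0},{"grip":0,"offset":[-6,0,0],"turn":0},{"grip":0,"offset":[-6,0,0],"turn":0},{"grip":0,"offset":[0,0,0],"turn":0}]'; cat >> h.py <<'E'
def pr():
    o,R=st(); u=np.array([np.cos(.6),np.sin(.6),0]); v=np.array([-u[1],u[0],0]); d=o['tool_pos']-np.array([.591,-.0535,0]); print('well-frame start: along',(d@u*1000).round(1),'lat',(d@v*1000).round(1),'Fx',(o['contact_force']@u).round(1),'Fy',(o['contact_force']@v).round(1))
E
python3 -c "
from h import *
pr()"
```

```text
clock: 10.32
tool_pos: [0.5009, -0.1166, 0.0291]
ee_rot: [-0.217, 0.211, -0.673, 0.674]
contact_force: [0.3, 0.5, 0.5]
grip_width: 0.002
t 10.32 pos [ 0.5009 -0.1166  0.0291] jaw deg -54.7 down [ 0.008  0.001 -1.   ] F [0.3 0.5 0.5] w 0.2 j6 2.1
well-frame start: along -110.0 lat -1.2 Fx 0.5 Fy 0.3
```

```bash
for i in 1 ; do python3 -m creep '[{"grip":0,"offset":[-4,0.3,0.3],"turn":0},{"grip":0,"offset":[-4,0.3,0.3],"turn":0},{"grip":0,"offset":[-4,0.3,0.3],"turn":0},{"grip":0,"offset":[-4,0.3,0],"turn":0}]' ; done; python3 -c "
from h import *
pr()"
python3 -m creep '[{"grip":0,"offset":[-4,0.3,0],"turn":0},{"grip":0,"offset":[-4,0.3,0],"turn":0},{"grip":0,"offset":[-4,0.3,0],"turn":0},{"grip":0,"offset":[-4,0.3,0],"turn":0}]' ; python3 -c "
from h import *
pr(); cv2.imwrite('pics/wrist7.png',vision.get_image('wrist'))"
```

```text
clock: 10.82
tool_pos: [0.5145, -0.108, 0.028]
ee_rot: [-0.217, 0.212, -0.673, 0.674]
contact_force: [-1.2, 0.4, 0.4]
grip_width: 0.006
t 10.82 pos [ 0.5145 -0.108   0.028 ] jaw deg -54.7 down [ 0.007  0.001 -1.   ] F [-1.2  0.4  0.4] w 0.5 j6 2.08
well-frame start: along -93.9 lat -1.8 Fx -0.7 Fy 1.0
clock: 11.32
tool_pos: [0.5285, -0.0981, 0.0268]
ee_rot: [-0.217, 0.212, -0.673, 0.674]
contact_force: [-0.7, -0.5, 0.5]
grip_width: 0.006
t 11.32 pos [ 0.5285 -0.0981  0.0268] jaw deg -54.7 down [ 0.007  0.001 -1.   ] F [-0.7 -0.5  0.5] w 0.5 j6 2.07
well-frame start: along -76.7 lat -1.5 Fx -0.9 Fy 0.0
```

View pics/wrist7.png

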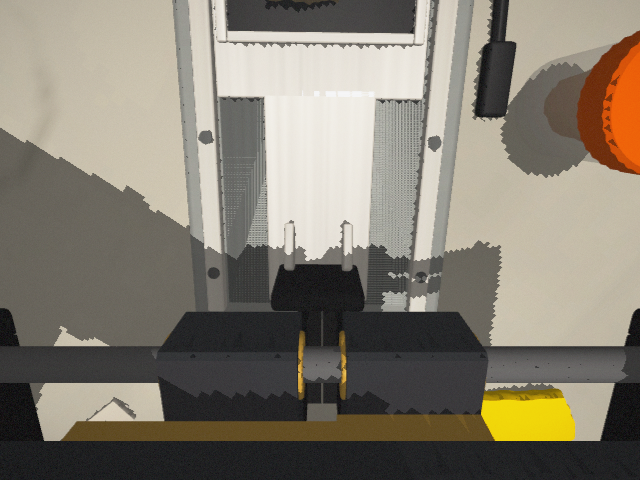

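The slide follows straight; the tab (318,285) bears flat on the fingers. Continue more slowly.

```bash
python3 -m creep '[{"grip":0,"offset":[-3,0,0],"turn":0},{"grip":0,"offset":[-3,0,0.3],"turn":0},{"grip":0,"offset":[-3,0,0],"turn":0},{"grip":0,"offset":[-3,0,0.3],"turn":0}]' >/dev/null; python3 -c "
from h import *
pr()"
python3 -m creep '[{"grip":0,"offset":[-2,0,0],"turn":0},{"grip":0,"offset":[-2,0,0],"turn":0}]'>/dev/null; python3 -c "
from h import *
pr()"
python3 -m creep '[{"grip":0,"offset":[-1,0,0],"turn":0},{"grip":0,"offset":[-1,0,0],"turn":0},{"grip":0,"offset":[-1,0,0],"turn":0},{"grip":0,"offset":[-1,0,0],"turn":0}]'>/dev/null; python3 -c "
from h import *
pr()"
```

```text
t 11.88 pos [ 0.5385 -0.0914  0.0266] jaw deg -54.7 down [ 0.005  0.001 -1.   ] F [-2.  -1.8  0.4] w 0.2 j6 2.06
well-frame start: along -64.7 lat -1.6 Fx -2.7 Fy -0.4
t 12.12 pos [ 0.5419 -0.089   0.0266] jaw deg -54.8 down [ 0.005  0.001 -1.   ] F [-1.7 -0.8  1.5] w 0.5 j6 2.05
well-frame start: along -60.5 lat -1.6 Fx -1.9 Fy 0.3
t 12.62 pos [ 0.5453 -0.0865  0.0266] jaw deg -54.8 down [ 0.005  0.001 -1.   ] F [-1.4  0.1  1.3] w 0.1 j6 2.05
well-frame start: along -56.3 lat -1.4 Fx -1.1 Fy 0.8
```

```bash
python3 -m creep '[{"grip":0,"offset":[-1.2,0,0],"turn":0},{"grip":0,"offset":[-1.2,0,0],"turn":0},{"grip":0,"offset":[-1.2,0,0],"turn":0},{"grip":0,"offset":[-1.2,0,0],"turn":0}]'>/dev/null; python3 -c "
from h import *
pr()"
python3 -m creep '[{"grip":0,"offset":[-1.2,0,0],"turn":0},{"grip":0,"offset":[-1.2,0,0],"turn":0},{"grip":0,"offset":[-1.2,0,0],"turn":0},{"grip":0,"offset":[-1.2,0,0],"turn":0}]'>/dev/null; python3 -c "
from h import *
pr()"
python3 -m creep '[{"grip":0,"offset":[-1.2,0,0],"turn":0},{"grip":0,"offset":[-1.2,0,0],"turn":0},{"grip":0,"offset":[-1.2,0,0],"turn":0},{"grip":0,"offset":[-1.2,0,0],"turn":0}]'>/dev/null; python3 -c "
from h import *
pr()"
```

```text
t 13.12 pos [ 0.5495 -0.0835  0.0266] jaw deg -54.8 down [ 0.004  0.001 -1.   ] F [-1.2 -1.   0.9] w 0.2 j6 2.05
well-frame start: along -51.2 lat -1.3 Fx -1.6 Fy -0.2
t 13.62 pos [ 0.5536 -0.0805  0.0267] jaw deg -54.8 down [ 0.004  0.001 -1.   ] F [-2.  -1.1  0.2] w 0.6 j6 2.04
well-frame start: along -46.1 lat -1.2 Fx -2.3 Fy 0.3
t 14.12 pos [ 0.5578 -0.0776  0.0267] jaw deg -54.8 down [ 0.004  0.001 -1.   ] F [-1.8 -1.1  1.4] w 0.3 j6 2.04
well-frame start: along -41.0 lat -1.1 Fx -2.1 Fy 0.1
```

```bash
python3 -m creep '[{"grip":0,"offset":[-1.2,0,0],"turn":0},{"grip":0,"offset":[-1.2,0,0],"turn":0},{"grip":0,"offset":[-1.2,0,0],"turn":0},{"grip":0,"offset":[-1.2,0,0],"turn":0}]'>/dev/null; python3 -c "
from h import *
pr()"
python3 -m creep '[{"grip":0,"offset":[-1.2,0,0],"turn":0},{"grip":0,"offset":[-1.2,0,0],"turn":0},{"grip":0,"offset":[-1.2,0,0],"turn":0},{"grip":0,"offset":[-1.2,0,0],"turn":0}]'>/dev/null; python3 -c "
from h import *
pr()"
```

```text
t 14.62 pos [ 0.562  -0.0746  0.0267] jaw deg -54.8 down [ 0.004  0.001 -1.   ] F [-2.3 -1.1 -0.1] w 0.8 j6 2.03
well-frame start: along -35.8 lat -1.0 Fx -2.5 Fy 0.4
t 15.12 pos [ 0.5661 -0.0716  0.0267] jaw deg -54.8 down [ 0.004  0.001 -1.   ] F [-1.5 -0.4  1.2] w 0.6 j6 2.03
well-frame start: along -30.7 lat -0.9 Fx -1.5 Fy 0.5
```

```bash
python3 -m creep '[{"grip":0,"offset":[-1,0,0],"turn":0},{"grip":0,"offset":[-1,0,0],"turn":0},{"grip":0,"offset":[-1,0,0],"turn":0},{"grip":0,"offset":[-1,0,0],"turn":0}]'>/dev/null; python3 -c "
from h import *
pr()"
python3 -m creep '[{"grip":0,"offset":[-1,0,0],"turn":0},{"grip":0,"offset":[-1,0,0],"turn":0},{"grip":0,"offset":[-1,0,0],"turn":0},{"grip":0,"offset":[-1,0,0],"turn":0}]'>/dev/null; python3 -c "
from h import *
pr()"
```

```text
t 15.62 pos [ 0.5696 -0.0691  0.0267] jaw deg -54.8 down [ 0.004  0.001 -1.   ] F [-1.  -0.8  0.6] w 0.4 j6 2.02
well-frame start: along -26.4 lat -0.8 Fx -1.2 Fy -0.1
t 16.12 pos [ 0.5731 -0.0666  0.0267] jaw deg -54.8 down [ 0.004  0.001 -1.   ] F [-2.6 -1.2  0.7] w 0.4 j6 2.02
well-frame start: along -22.2 lat -0.7 Fx -2.8 Fy 0.5
```

```bash
python3 -m creep '[{"grip":0,"offset":[-1,0,0],"turn":0},{"grip":0,"offset":[-1,0,0],"turn":0},{"grip":0,"offset":[-1,0,0],"turn":0}]'>/dev/null; python3 -c "
from h import *
pr()"
python3 -m creep '[{"grip":0,"offset":[-1,0,0],"turn":0},{"grip":0,"offset":[-1,0,0],"turn":0},{"grip":0,"offset":[-1,0,0],"turn":0}]'>/dev/null; python3 -c "
from h import *
pr()"
```

```text
t 16.5 pos [ 0.5751 -0.0651  0.0267] jaw deg -54.8 down [ 0.003  0.    -1.   ] F [-2.3 -0.5  2.5] w 0.2 j6 2.02
well-frame start: along -19.7 lat -0.5 Fx -2.2 Fy 0.8
t 16.88 pos [ 0.5768 -0.0637  0.0266] jaw deg -54.8 down [ 0.001 -0.    -1.   ] F [-4.1 -3.6  2.2] w 0.3 j6 2.02
well-frame start: along -17.5 lat -0.3 Fx -5.4 Fy -0.6
```

```bash
python3 -m creep '[{"grip":0,"offset":[-1,0,0],"turn":0}]'>/dev/null; python3 -c "
from h import *
pr()"
python3 -m creep '[{"grip":0,"offset":[-1,0,0],"turn":0}]'>/dev/null; python3 -c "
from h import *
pr()"
python3 -m creep '[{"grip":0,"offset":[-1,0,0],"turn":0}]'>/dev/null; python3 -c "
from h import *
pr()"
```

```text
t 17.0 pos [ 0.5767 -0.0636  0.0265] jaw deg -54.8 down [-0.002 -0.001 -1.   ] F [-4.  -4.6  3.7] w 0.2 j6 2.01
well-frame start: along -17.5 lat -0.3 Fx -5.9 Fy -1.5
t 17.12 pos [ 0.5767 -0.0635  0.0264] jaw deg -54.8 down [-0.004 -0.001 -1.   ] F [-3.  -3.5  2.6] w 0.9 j6 2.01
well-frame start: along -17.5 lat -0.2 Fx -4.5 Fy -1.2
t 17.25 pos [ 0.5766 -0.0635  0.0263] jaw deg -54.8 down [-0.006 -0.002 -1.   ] F [-3.4 -3.3  2.6] w 0.2 j6 2.01
well-frame start: along -17.5 lat -0.2 Fx -4.7 Fy -0.8
```

```bash
python3 -m creep '[{"grip":0,"offset":[-1.7,0,0],"turn":0}]'>/dev/null; python3 -c "
from h import *
pr()"
python3 -m creep '[{"grip":0,"offset":[-1.7,0,0],"turn":0}]'>/dev/null; python3 -c "
from h import *
pr()"
```

```text
t 17.38 pos [ 0.5765 -0.0634  0.0261] jaw deg -54.9 down [-0.009 -0.003 -1.   ] F [-4.9 -5.7  3.6] w 0.4 j6 2.01
well-frame start: along -17.6 lat 0.0 Fx -7.3 Fy -1.9
t 17.5 pos [ 0.5763 -0.0633  0.0259] jaw deg -54.9 down [-0.013 -0.004 -1.   ] F [-5.1 -4.4  3.6] w 0.3 j6 2.01
well-frame start: along -17.6 lat 0.2 Fx -6.7 Fy -0.8
```

Hard, unmoving at 7 N over five rows: that is the stop. Back off and lift away.

```bash
python3 -m creep '[{"grip":0,"offset":[4,0,0],"turn":0},{"grip":0,"offset":[10,0,0],"turn":0},{"grip":0,"offset":[15,0,0],"turn":0},{"grip":0,"offset":[0,-40,0],"turn":0},{"grip":0,"offset":[0,-50,0],"turn":0},{"grip":0,"offset":[0,-50,0],"turn":0},{"grip":0,"offset":[30,-40,0],"turn":0},{"grip":0,"offset":[0,0,0],"turn":0}]'; python3 -c "
from h import *
pr(); w=vision.get_calibration('wrist'); im=vision.get_image('wrist')
u=np.array([np.cos(.6),np.sin(.6),0]); v=np.array([-u[1],u[0],0])
P=np.array([.591,-.0535,.051])+u*(-.0175+.0095)
for b in (-.018,.018): cv2.circle(im,tuple(map(int,proj(w,P+v*b))),4,(0,0,255),1)
s=vision.get_image('side')[190:310,290:450]
cv2.imwrite('pics/w8.png',np.hstack([cv2.resize(im,(560,420)),cv2.resize(s,(240,180)) if 0 else np.vstack([cv2.resize(s,(240,180)),np.zeros((240,240,3),np.uint8)])]))"
```

```text
clock: 18.5
tool_pos: [0.5281, -0.0985, 0.2119]
ee_rot: [-0.212, 0.215, -0.674, 0.675]
contact_force: [0.8, 0.3, -0.8]
grip_width: 0.005
t 18.5 pos [ 0.5281 -0.0985  0.2119] jaw deg -54.9 down [-0.003 -0.002 -1.   ] F [ 0.8  0.3 -0.8] w 0.4 j6 2.06
well-frame start: along -77.3 lat -1.6 Fx 0.9 Fy -0.2
```

View pics/w8.png

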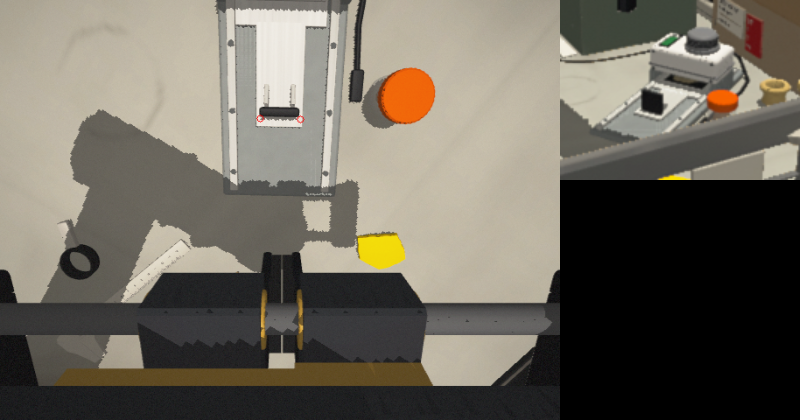

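```bash
python3 -c "
from h import *
w=vision.get_calibration('wrist'); u=np.array([np.cos(.6),np.sin(.6),0])
e=ray(w,(321,219),.012);t=ray(w,(320,131),.051); print('tab back to base edge mm',(t-e)@u*1000,'well x rel head', ((t-e)@u*1000)+4+135-217)
f=telemetry.get_obs(); print(f['contact_force'])"
```

```text
tab back to base edge mm 79.60574544351157 well x rel head 1.60574544351158
[-0.6484888  -0.31390543  0.24529176]
```

```bash
python3 -c "
from workcell import env
print(env.job_done())"
```

```text
the job is handed in; nothing more can be done
None
```

I laid the flat beige sherd in the well, pushed the slide in against the back stop, backed the fingers off the tab, and handed the job in at about 18.5 s. The hand-in gave no verdict.

- **Sherd:** after release, with the slide still drawn out, the camera showed it lying centred in the well. Once under the head it was out of view, so I could not see its final position there.
- **Stop:** the last stretch went at about 8 to 10 mm/s. The slide then stood still over five rows with a measured push of 4.5 to 7.3 N, which is under the 15 N limit.
- **Final position:** the last picture puts the tab where contact ended, to within a couple of millimetres, so the slide did not spring back. The well works out at about +1.6 mm from the head's middle, inside the ±16 mm band.
- **Not confirmed:** the interlock pin could not be seen. That it is pressed in is inferred from the hard stop and the slide's position.
- **Bystanders:** the arm passed clear of the curved sherd and the jar, and the jar stood undisturbed in the last picture. I did not look at the curved sherd again after lifting the flat one.

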